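# Present the fob and throw the cabinet release

## Task

Unlock the key cabinet: with the fingertips, push the white fob along the shelf until it lies wholly on the black square of the reader, then flip the black lever over from its red dot to its green dot so that it snaps across and stays there. Do not pick anything up, leave the white lever and the other things on the shelf where they are, and finish with the hand clear.

Things in the scene. Friction and masses are not known exactly. Their poses are not given: they have to be found in the camera images.
- fob: white resin fob, a loose round puck 40 mm across and 16 mm thick, about 40 g, blue dot 14 mm across in the middle of its top; lies flat on the shelf (z = 0). Origin at the centre of its underside. To be pushed, never lifted.
- reader: fob reader set flush in the shelf (no edge to catch on): black square 84 x 84 mm with a thin grey ring 60 mm across. Origin at the centre of the square, at shelf height; x and y run along its sides. Fixed.
- release_panel: the fixed steel switch panel that carries the black lever: 90 mm deep (x), 124 mm wide (y), 96 mm high, with a flat face sloping at 45 degrees that looks up and towards its own -x (the robot). Origin at the centre of its underside, z up. Face centre at (-15, 0, 65) mm; red dot on the face at y = +44 mm, green dot at y = -44 mm.
- release_lever_tip (a point): tip of the black toggle lever. The lever pivots 4 mm above the face centre, at (-18, 0, 68) mm in the frame of release_panel, about an axis running up the slope, so that it swings from side to side (along the panel's y). It is 64 mm long; its outer 40 mm is a black paddle 22 mm wide (along the slope) and 13 mm thick (in the swing direction). At centre it stands square to the face, its tip at (-63, 0, 113) mm.
- release_lever (a joint): angle of the black lever, rad: -0.45 leaning to the panel's +y side (red dot, the start), 0 at centre, +0.45 leaning to the -y side (green dot, released). Over-centre spring: pushed at the tip it takes about 2.5 N to start, less as it nears the centre; past the centre it snaps across by itself and stays.
- lamp_lever (a joint): angle of the white lever on the other, otherwise identical switch panel (same frame, dots, directions and spring as the black one); starts at about -0.45 (red dot) and must stay there.
- lamp_panel: the fixed steel switch panel that carries the white lever, same shape and frame as release_panel. Not to be operated.
- stone: grey river stone weight, loose, 66 mm across, 35 mm high, origin at the centre of its underside; leave alone.
- dark_fob: blue resin fob, loose, 40 mm across, 16 mm thick, white dot on top, origin at the centre of its underside; leave alone.
- key: copper flat key, loose, 60 mm long, 26 mm wide at its round head, 4 mm thick; origin under the head, blade along +x; leave alone.
- sleeve: grey plastic keycard sleeve, loose, 60 x 92 x 6 mm, origin at the centre of its underside; leave alone.
- cup: blue ceramic cup, loose, 72 mm across, 85 mm high, origin at the centre of its underside; leave alone.
Not all that is in view belongs to the job. Of the things shaped like the fob, the white one is meant. What is shaped like the release_panel but pink is not meant.

How it is judged (in metres and radians):
On the way, in this order (a step that is already met when the one before it is completed fails the run):
1. the white fob lies wholly on the reader's black square (x of fob in the frame of reader between -0.024 and 0.024 m and y of fob in the frame of reader between -0.024 and 0.024 m), for 0.2 s.
2. the black lever has snapped over to the green dot (value of joint release_lever above 0.38 rad), for 0.2 s.
At the end, for the whole second after the job is handed in: the white fob lies flat and still on the reader's black square (its centre within 24 mm of the square's centre along each side, so that it overhangs by 2 mm at most), the black lever rests at its green-dot end (beyond 0.38 rad) and the white lever is still at its red-dot end (all of step 1 and height (world z) of fob below 0.005 m and angle between fob's own z axis and vertical below 0.1 rad and linear speed of fob below 0.02 m/s and value of joint release_lever above 0.38 rad and value of joint lamp_lever below -0.35 rad); the robot touches nothing.
It fails at once if the white fob is lifted or tipped (height (world z) of fob above 0.01 m or angle between fob's own z axis and vertical above 0.4 rad).
It fails at once if the white lever is flipped (value of joint lamp_lever above 0 rad).
It fails at once if another thing on the shelf is moved (distance of any of stone, dark_fob, key, sleeve, cup from where it was at the start of the episode above 0.015 m).
It also fails if it takes over 51 s, if anything falls off the work surface, if the arm or the gripper's body presses on something with over 40 N, if the wrist force passes 120 N, or if a joint passes its speed limit or range.

## Robot

A 6-joint arm with a two-finger parallel gripper is mounted at the origin on the work surface. World frame = base frame: x ahead of the robot, y to its left, z up, the work surface at z = 0. Lengths are in mm, angles in degrees, forces in N, time in s.
With the tool pointing down it reaches from about 350 to 850 mm from the base axis. Payload 8.1 kg.
Tool frame: the origin (TCP) lies midway between the tips of the shut fingers; the grasp point (between the pads) lies 19 mm behind it; z points along the fingers, x is the direction in which the jaws open and shut, and the axes are right-handed (so a half turn about z gives the same grasp; the last joint's range is limited). The gripper opens to 85 mm and grips with 20 to 120 N. Pads are 22 mm wide; open, the fingers measure 114 mm over their backs; the gripper's body (76 mm by 85 mm) begins 54 mm behind the grasp point. The pads swing forward as they close: fully open they stand 13 mm farther back than shut.
Start: joints at [67.357, 7.471, 85.268, -0, 87.261, -4.893], TCP at [182.899, 571.448, 231.292] pointing down, gripper open.
Joint ranges: [-169.43, 169.43], [-51.17, 129.36], [1.28, 143.12], [-76.62, 256.62], [0, 156.53], [-152.29, 152.29]. Speed limits (degrees/s): [136.94, 136.94, 159.86, 180, 180, 180].

## Interface

Orientations are given as [roll, pitch, yaw] about the fixed x, y, z axes, in that order (R = Rz(yaw) Ry(pitch) Rx(roll)).
In Python, from bench import monitor, cams, r gives the robot as it stands.
- The arm moves only by the tool jog_arm, never from a script. Its arguments are lists of equal length, an entry for each row: "offset": the shift along the tool's x, y, z in mm, a list of three; "delta_rot": the turn, a rotation vector about the tool's x, y, z in degrees, a list of three; "jaw": the opening in per cent of the stroke, from 0 (shut) to 100 (fully open). In form: {"offset": [[x, y, z], ...], "delta_rot": [[rx, ry, rz], ...], "jaw": [jaw, ...]}. A call has 1 to 20 rows; each row shifts and turns the pose as measured when the row begins, along the tool's axes as they then stand; what a row does not reach is not made up. A row lasts 1/10 s, in which the tool goes at most 50 mm and 8.59 degrees, less where a joint would pass 70% of its speed; a pose out of reach is approached as far as the arm can. A call is refused whole if a number of a shift passes 50 or a number of a turn 8.59, either way. A call with a gripper value outside its range is refused whole. The fingers move at their own pace and stop on an object; "newtons" is the grip in N (left out, the last holds). Time passes only in rows, so rows that do not move let the fingers close. It gives the time, the measured TCP pose, the force and the opening at its end, in the units of the state.
- monitor.sense(): the state, without advancing time (a new reading comes with each control period).
- cams.snapshot(name): name is "scene" or "top" or "wrist"; returns (picture, depth): 480x640x3 uint8, red, green, blue; 480x640 float32, mm along the optical axis (not along the pixel's ray), 0 where there is no reading.
- cams.camera_model(name): a dict with "K" (3x3 intrinsics, pixels), "k1" (the pictures are not rectified: a ray, as slopes to the right and down, at radius r is drawn at 1 + k1 r^2 times it, then the intrinsics apply), "camera_from_world" (4x4, takes a point from world to camera coordinates). Camera axes: x right, y down, z forward; pixel columns grow to the right and rows downward; lengths in mm; the calibration is good to about 2 mm. A picture is of the moment at which its call begins: read the wrist's pose just before it. camera_model takes no time and is no camera call; for the wrist camera it gives the pose at the moment of the call.
- r.hand_in(): hands the job in, once; it reports no verdict.
The state is a dict: "time": time; "joint_pos": joint angles; "qd": joint speeds; "joint_efforts": joint torques, N m; "tool_pos": TCP position; "tcp_rot": TCP orientation; "ft_force": force on the tool from outside, world axes, zero at the start; "wrist_torque": the same for the moment, N m; "finger_gap": finger opening in mm.
Only numpy, scipy, OpenCV 4.12 (cv2) and the standard library are available. Lean on these libraries where they do the work, as an engineer would, in place of code of your own. Each camera call takes 0.05 s, during which the arm holds its last target.

## Working session

There is one attempt and no reset: what is moved stays moved. The work goes in short steps, Python scripts to look and compute and a tool call to move; the robot and the scene stay as the last step left them, time stands still between calls to the robot, and variables do not carry over. Pictures are saved under pics/ and viewed, and the job is handed in when it is done.

Besides the shell and the picture viewer there is one more tool, called after "Request:" as a command line: name --argument value ..., lists and objects as JSON in quotes. jog_arm: Moves the arm, as the interface text tells. Its arguments: {"type":"object","properties":{"offset":{"type":"array","items":{"type":"array","items":{"type":"number"}}},"delta_rot":{"type":"array","items":{"type":"array","items":{"type":"number"}}},"jaw":{"type":"array","items":{"type":"number"}},"newtons":{"type":"number"}},"required":["offset","delta_rot","jaw"]}

```bash
ls; mkdir -p pics; python3 - <<'E'
from bench import monitor,cams,r
import cv2
print(monitor.sense())
for n in ["scene","top"]:
    p,d=cams.snapshot(n); cv2.imwrite(f"pics/{n}0.png",p[:,:,::-1]); m=cams.camera_model(n); print(n,m)
    import numpy as np; np.savez(f"pics/{n}0.npz",p=p,d=d,**{k:np.array(v) for k,v in m.items()})
E
```

```text
pics
{'time': 0.0, 'joint_pos': array([ 6.73543248e+01,  7.51646588e+00,  8.53271390e+01, -8.85214816e-04,
        8.72615750e+01, -4.89380167e+00]), 'qd': array([-0.03710302, -0.00167147,  0.01549294,  0.0260471 , -0.02036722,
        0.05071307]), 'joint_efforts': array([ 2.46249811e-04, -5.69390523e+01, -5.00553954e+01, -9.33630781e-05,
        1.43924533e-02, -2.69992336e-05]), 'tool_pos': array([182.72214672, 570.93895215, 230.25078605]), 'tcp_rot': array([-1.79991908e+02,  1.04871839e-01,  7.22481769e+01]), 'ft_force': array([-0.81841569,  0.40921599, -0.55412982]), 'wrist_torque': array([ 0.03468142, -0.03109668, -0.03405321]), 'finger_gap': 85.2353257203651}
scene {'K': array([[440.23545994,   0.        , 318.01614977],
       [  0.        , 440.23545994, 241.29646908],
       [  0.        ,   0.        ,   1.        ]]), 'k1': 0.014386006580695531, 'camera_from_world': array([[ 8.56980262e-01,  5.15164969e-01,  1.37798973e-02,
        -4.27652395e+02],
       [ 3.96065837e-01, -6.41279352e-01, -6.57185396e-01,
        -9.30024393e+01],
       [-3.29722131e-01,  5.68652660e-01, -7.53602992e-01,
         1.10240923e+03],
       [ 0.00000000e+00,  0.00000000e+00,  0.00000000e+00,
         1.00000000e+00]])}
top {'K': array([[433.88374138,   0.        , 318.60938162],
       [  0.        , 433.88374138, 235.4501922 ],
       [  0.        ,   0.        ,   1.        ]]), 'k1': -0.10653772161664284, 'camera_from_world': array([[-1.12938979e-02, -9.99576337e-01, -2.68252629e-02,
         4.14493265e+01],
       [-9.90114086e-01,  1.49298263e-02, -1.39467551e-01,
         4.56863510e+02],
       [ 1.39808960e-01,  2.49849383e-02, -9.89863227e-01,
         9.70030065e+02],
       [ 0.00000000e+00,  0.00000000e+00,  0.00000000e+00,
         1.00000000e+00]])}
```

View pics/scene0.png

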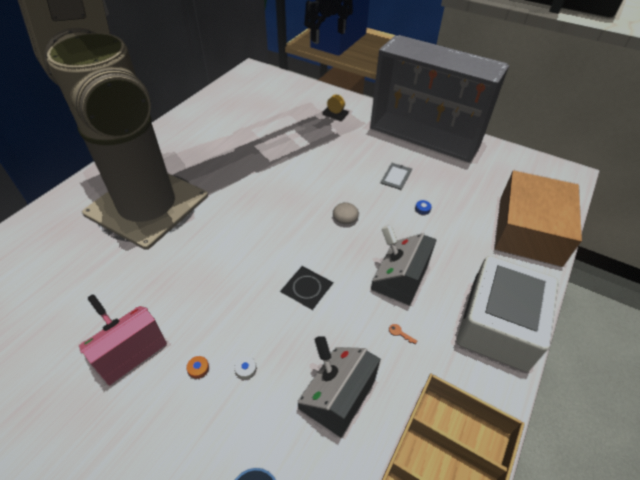

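View pics/top0.png

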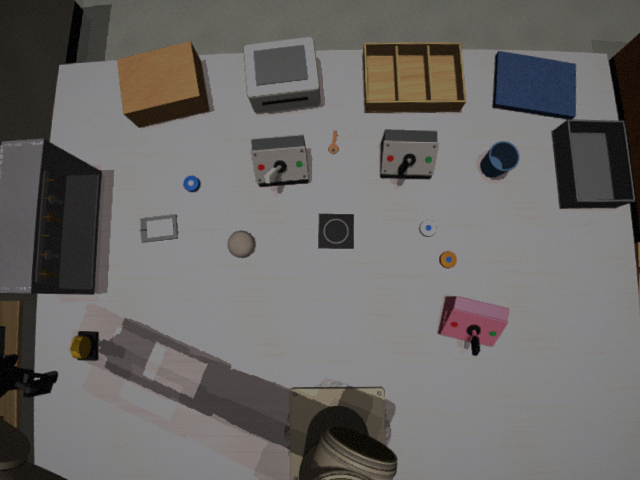

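Two views. The white fob with a blue dot is at top (428,228) and scene (245,367). The other pucks are orange at top (448,259) and blue with a white dot at top (192,184); the description fits only the white one. The grey panel with the black lever is at top (408,155). The white-lever panel is at (280,162), and the pink one with a black lever at (473,322) is a decoy. The reader is at (336,231). I'll confirm these in enlarged crops.

```bash
python3 - <<'E'
import cv2,numpy as np
t=cv2.imread("pics/top0.png"); s=cv2.imread("pics/scene0.png")
a=cv2.resize(t[120:280,300:470],None,fx=4.7,fy=3.7*1,interpolation=cv2.INTER_CUBIC)
a=cv2.resize(t[120:270,300:500],None,fx=4,fy=4,interpolation=cv2.INTER_CUBIC); cv2.imwrite("pics/tc.png",a)
b=cv2.resize(s[255:440,190:390],None,fx=4,fy=3.2 if 0 else 4,interpolation=cv2.INTER_CUBIC)[:600*2]
b=cv2.resize(s[260:410,190:390],None,fx=4,fy=4,interpolation=cv2.INTER_CUBIC); cv2.imwrite("pics/sc.png",b)
E
```

```text
(no output)
```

View pics/tc.png

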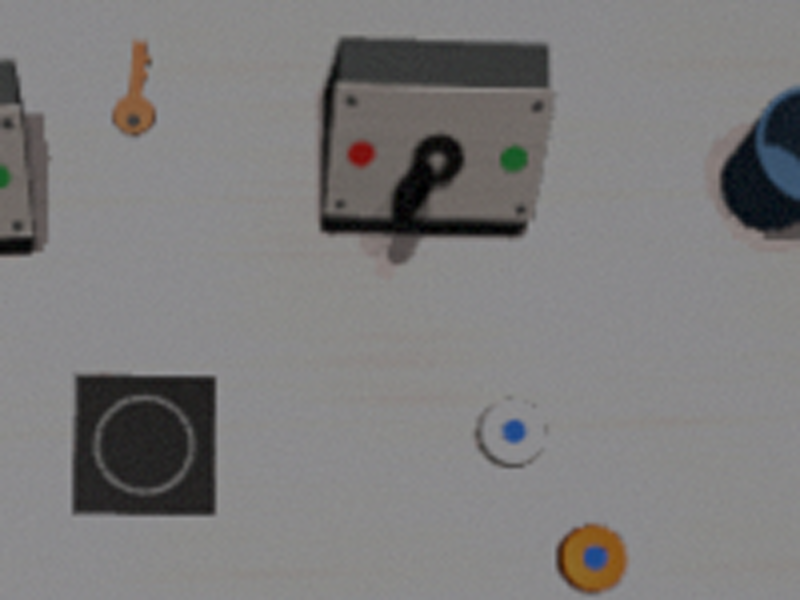

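View pics/sc.png

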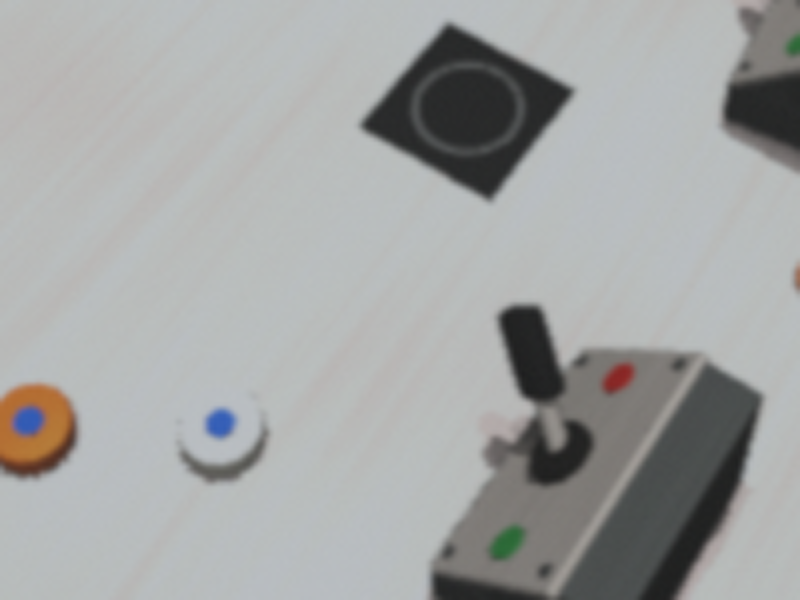

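```bash
cat > h.py <<'E'
import cv2,numpy as np
from scipy.optimize import least_squares
C={n:np.load(f"pics/{n}0.npz") for n in("top","scene")}
def ray(n,uv,c=None):
    c=c or C[n]; K=c["K"];T=c["camera_from_world"]
    p=cv2.undistortPoints(np.array([[uv]],float),K,np.array([float(c["k1"]),0,0,0]))[0,0]
    R=T[:3,:3];o=-R.T@T[:3,3]; d=R.T@np.r_[p,1]; return o,d
def proj(n,X,c=None):
    c=c or C[n];T=c["camera_from_world"]
    q=T[:3,:3]@X+T[:3,3]; a=q[:2]/q[2]; a=a*(1+float(c["k1"])*(a@a)); return c["K"][:2,:2]@a+c["K"][:2,2]
def plane(n,uv,z,c=None):
    o,d=ray(n,uv,c); return o+d*(z-o[2])/d[2]
def tri(obs):
    A=0;b=0
    for n,uv in obs:
        o,d=ray(n,uv); d=d/np.linalg.norm(d);P=np.eye(3)-np.outer(d,d);A=A+P;b=b+P@o
    X=np.linalg.solve(A,b)
    return X,[np.round(proj(n,X)-uv,1).tolist() for n,uv in obs]
tc=lambda u,v:np.array([(u+.5)/4-.5+300,(v+.5)/4-.5+120])
sc=lambda u,v:np.array([(u+.5)/4-.5+190,(v+.5)/4-.5+260])
E
python3 - <<'E'
from h import *
for k,a,b in [("fobdot",(514,431),(220,423)),("reader",(145,444),(468,108)),("red",(361,154),(619,378)),("green",(514,159),(508,543)),("tip",(398,216),(521,310)),("orange",(596,558),(29,421))]:
    print(k,*[np.round(x,1) for x in tri([("top",tc(*a)),("scene",sc(*b))])])
for uv in[(76,376),(215,378),(215,514),(73,513)]: print("rc",plane("top",tc(*uv),0).round(1))
for uv in[(449,23),(574,92),(491,200),(361,125)]: print("rcs",plane("scene",sc(*uv),0).round(1))
print("key",plane("top",tc(134,115),4).round(1), plane("top",tc(140,40),4))
for uv in [(280,160)]: print(plane("top",uv,65))
print("cup",plane("top",(500,160),85),"stone",plane("top",(241,243),30))
E
```

```text
fobdot [ 475.2 -222.2   16. ] [[-0.1 -0.1]
 [-0.2  0. ]]
reader [473.1  -4.9   0.6] [[-0.1 -0.1]
 [-0.1  0. ]]
red [ 630.  -130.9   65.3] [[-0.1 -0.1]
 [-0.2  0.1]]
green [ 626.1 -218.9   65.2] [[-0.2 -0.2]
 [-0.4  0.1]]
tip [ 584.3 -143.3  100.7] [[-0.8 -0.9]
 [-1.5  0.3]]
orange [ 399.8 -266.9   15.7] [[-0.2 -0.2]
 [-0.4  0.1]]
rc [515.   35.6   0. ]
rc [512.4 -47.8   0. ]
rc [430.3 -45.9   0. ]
rc [432.2  38.3   0. ]
rcs [433.6  39.    0. ]
rcs [516.4  34.6   0. ]
rcs [513.7 -47.    0. ]
rcs [430.5 -43.4   0. ]
key [676.8  -1.9   4. ] [725.42510513  -6.51161332   4.        ]
[629.89321697 121.70866573  65.        ]
cup [ 616.75077106 -379.8186536    85.        ] stone [442.69533453 216.60097636  30.        ]
```

Measurements check out: the dot is at z=16, the reader at z≈0.6, the panel dots at z=65 and 88 mm apart. Panel yaw is about −2.5° and the lever tip is within 8 mm of its model position. First I'll turn to yaw 0, narrow the jaws into a two-finger cradle, and travel.

Request:
jog_arm --offset '[[0, 0, 0], [0, 0, 0], [0, 0, 0], [0, 0, 0], [0, 0, 0], [0, 0, 0], [0, 0, 0], [0, 0, 0], [0, 0, 0], [0, 0, 0]]' --delta_rot '[[0, 0, 8], [0, 0, 8], [0, 0, 8], [0, 0, 8], [0, 0, 8], [0, 0, 8], [0, 0, 8], [0, 0, 8], [0, 0, 8], [0, 0, 0]]' --jaw '[28, 28, 28, 28, 28, 28, 28, 28, 28, 28]'

```text
time: 1.1
tool_pos: [181.3, 567.8, 223.8]
tcp_rot: [179.3, 0.3, -2.6]
ft_force: [-0.5, 0.2, 0.0]
finger_gap: 23.7
```

Request:
jog_arm --offset '[[35, 40, -3], [35, 40, -1], [35, 40, -1], [35, 40, -1], [35, 40, -1], [35, 40, -1], [35, 40, -1], [35, 40, -1], [10, 45, -1], [0, 45, -1], [0, 45, -1], [0, 45, -1], [0, 45, -1], [0, 45, -1], [0, 45, -1], [0, 45, -1], [0, 45, -1], [0, 45, -1], [0, 0, 0], [0, 0, 0]]' --delta_rot '[[0, 0, -2.6], [0, 0, 0], [0, 0, 0], [0, 0, 0], [0, 0, 0], [0, 0, 0], [0, 0, 0], [0, 0, 0], [0, 0, 0], [0, 0, 0], [0, 0, 0], [0, 0, 0], [0, 0, 0], [0, 0, 0], [0, 0, 0], [0, 0, 0], [0, 0, 0], [0, 0, 0], [0, 0, 0], [0, 0, 0]]' --jaw '[28, 28, 28, 28, 28, 28, 28, 28, 28, 28, 28, 28, 28, 28, 28, 28, 28, 28, 28, 28]'

```text
time: 3.1
tool_pos: [490.9, -204.9, 246.4]
tcp_rot: [179.2, 0.6, 5.8]
ft_force: [-0.0, -0.1, -0.1]
finger_gap: 23.8
```

Request:
jog_arm --offset '[[0, 35, 0], [-9, 30, 0], [-5, 5, 40], [0, 0, 40], [0, 0, 40], [0, 0, 40], [0, 0, 20], [0, 0, 0], [0, 0, 0]]' --delta_rot '[[0, 0, 5], [0, 0, 0.6], [0, 0, 0], [0, 0, 0], [0, 0, 0], [0, 0, 0], [0, 0, 0], [0, 0, 0], [0, 0, 0]]' --jaw '[28, 28, 28, 28, 28, 28, 28, 28, 28]'

```text
time: 4.0
tool_pos: [482.2, -269.8, 63.4]
tcp_rot: [179.2, 0.4, 2.0]
ft_force: [0.3, 0.4, 0.6]
finger_gap: 23.9
```

```bash
python3 - <<'E'
from bench import monitor,cams,r
import cv2
s=monitor.sense();print(s["time"],s["tool_pos"],s["tcp_rot"])
p,d=cams.snapshot("scene"); cv2.imwrite("pics/s1.png",cv2.resize(p[300:420,170:330,::-1],None,fx=5,fy=5,interpolation=cv2.INTER_CUBIC))
E
```

```text
4.0 [ 482.15276636 -269.82542278   63.38327505] [179.18134568   0.40120069   1.96543107]
```

View pics/s1.png

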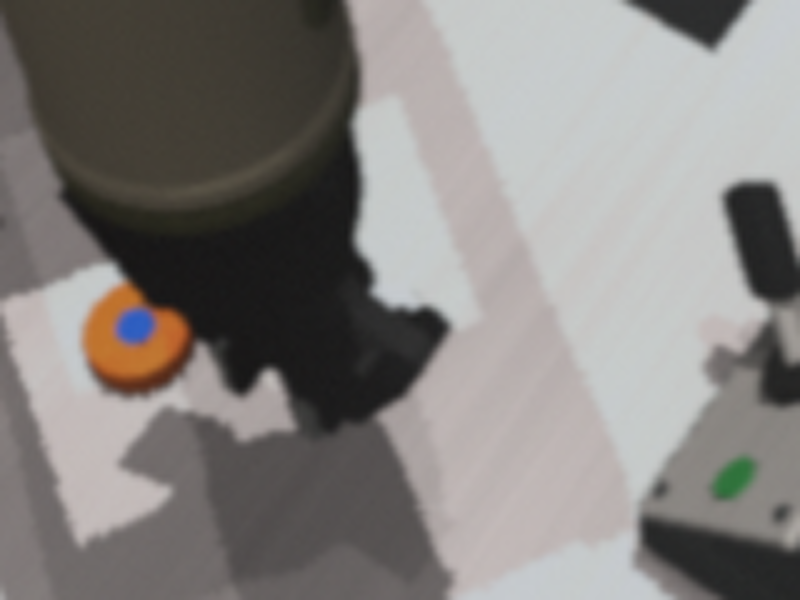

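The arm hides the fob in this view: the orange puck is at crop (135,335), and the two finger tips are at about (235,385) and (320,425). I'll lower gently and watch the force.

Request:
jog_arm --offset '[[-7, 0, 20], [0, 0, 20], [0, 0, 8], [0, 0, 3], [0, 0, 1], [0, 0, 0]]' --delta_rot '[[0.8, 0, 2], [0, 0, 0], [0, 0, 0], [0, 0, 0], [0, 0, 0], [0, 0, 0]]' --jaw '[28, 28, 28, 28, 28, 28]'

```text
time: 4.65
tool_pos: [478.6, -272.8, 15.3]
tcp_rot: [179.7, -0.2, -0.2]
ft_force: [-0.5, 0.6, -0.4]
finger_gap: 23.9
```

```bash
python3 - <<'E'
from bench import monitor,cams,r
import cv2,numpy as np
s=monitor.sense();print(s["time"],s["tool_pos"],s["tcp_rot"],s["ft_force"])
m=cams.camera_model("wrist");p,d=cams.snapshot("wrist"); cv2.imwrite("pics/w1.png",p[:,:,::-1])
np.savez("pics/w1.npz",p=p,d=d,**m)
E
```

```text
4.65 [ 478.63121709 -272.78917659   15.32715548] [ 1.79718288e+02 -1.64557387e-01 -2.27576317e-01] [-0.51361058  0.63796652 -0.35369845]
```

View pics/w1.png

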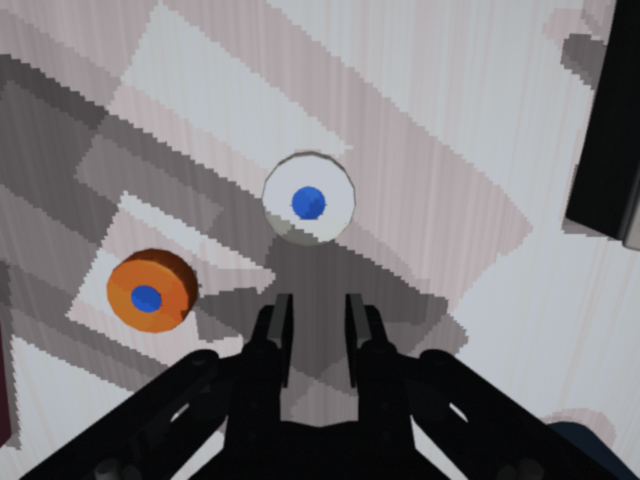

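The wrist view shows the white fob at (309,203), just ahead of and slightly left of the finger gap (centre ≈319,300). I'll shift −4 mm in x and lower to about z=4.

Request:
jog_arm --offset '[[-4, 0, 5], [0, 0, 3], [0, 0, 1], [0, 0, 0]]' --delta_rot '[[0, 0, 0], [0, 0, 0], [0, 0, 0], [0, 0, 0]]' --jaw '[28, 28, 28, 28]'

```text
time: 5.1
tool_pos: [475.4, -273.6, 7.3]
tcp_rot: [179.6, -0.3, -0.2]
ft_force: [-0.0, -0.2, -0.1]
finger_gap: 23.6
```

Request:
jog_arm --offset '[[0, 3, 2], [0, -3, 2], [0, -5, 0.5], [0, -5, 0], [0, 0, 0]]' --delta_rot '[[0, 0, 0], [0, 0, 0], [0, 0, 0], [0, 0, 0], [0, 0, 0]]' --jaw '[28, 28, 28, 28, 28]'

```text
time: 5.6
tool_pos: [475.5, -262.7, 2.3]
tcp_rot: [179.6, -0.3, -0.2]
ft_force: [0.6, 0.4, 0.6]
finger_gap: 24.1
```

```bash
python3 - <<'E'
from bench import monitor,cams,r
import cv2,numpy as np
s=monitor.sense();print(s["time"],s["tool_pos"],s["tcp_rot"],s["ft_force"])
p,d=cams.snapshot("wrist"); cv2.imwrite("pics/w2.png",p[:,:,::-1])
E
```

```text
5.6 [ 475.54920152 -262.74900836    2.32762339] [179.63508092  -0.29999798  -0.24565571] [0.64004714 0.42407987 0.61215509]
```

View pics/w2.png

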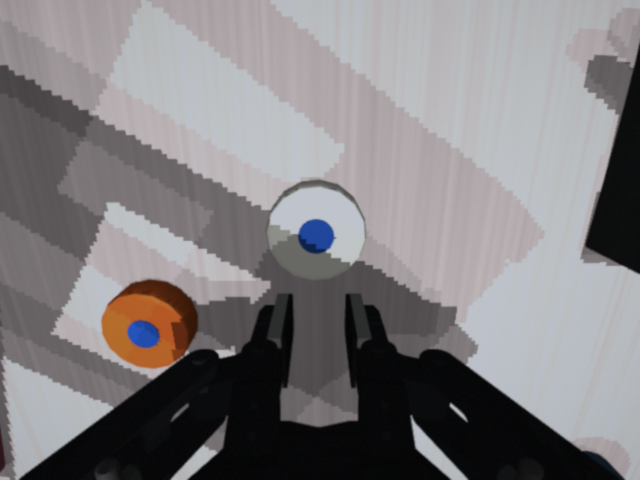

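The fob (317,236) is now centred ahead of the gap, and no shelf contact is felt. Starting the push.

Request:
jog_arm --offset '[[0, -5, 0], [0, -6, 0], [0, -6, 0], [0, -6, 0], [0, -7, 0], [0, -8, 0], [0, -8, 0], [0, -8, 0]]' --delta_rot '[[0, 0, 0], [0, 0, 0], [0, 0, 0], [0, 0, 0], [0, 0, 0], [0, 0, 0], [0, 0, 0], [0, 0, 0]]' --jaw '[28, 28, 28, 28, 28, 28, 28, 28]'

```text
time: 6.45
tool_pos: [476.2, -205.1, 2.6]
tcp_rot: [179.6, -0.4, -0.3]
ft_force: [-0.2, 0.7, 0.3]
finger_gap: 23.6
```

```bash
python3 - <<'E'
from bench import monitor,cams,r
import cv2,numpy as np
s=monitor.sense();print(s["time"],s["tool_pos"],s["tcp_rot"],s["ft_force"])
p,d=cams.snapshot("wrist"); cv2.imwrite("pics/w3.png",p[:,:,::-1])
E
```

```text
6.45 [ 476.22854221 -205.13569575    2.56706113] [179.56942418  -0.36506211  -0.25778544] [-0.22205474  0.68124848  0.28057812]
```

View pics/w3.png

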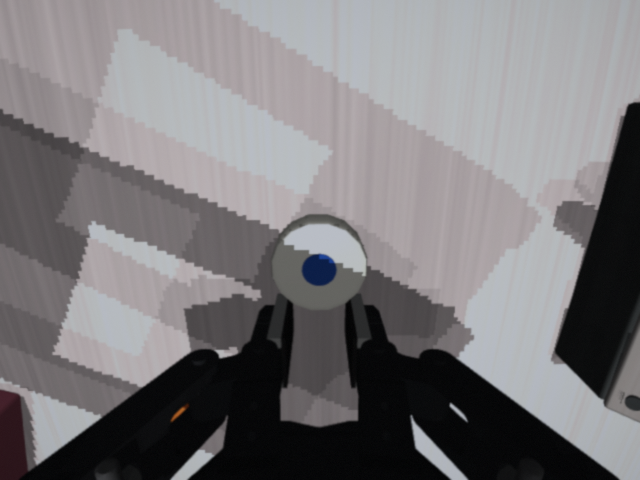

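The fob sits in the cradle (dot at 319,269), with the fingers touching its rear edge. Continuing.

Request:
jog_arm --offset '[[0, -8, 0], [-0.3, -9, 0], [-0.3, -9, 0], [-0.3, -9, 0], [-0.3, -9, 0], [-0.3, -9, 0], [-0.3, -9, 0], [-0.3, -9, 0], [-0.3, -9, 0], [-0.3, -9, 0], [-0.3, -9, 0], [-0.3, -9, 0], [-0.3, -9, 0], [-0.3, -8, 0], [0, -6, 0], [0, -4, 0], [0, -2, 0], [0, 0, 0]]' --delta_rot '[[0, 0, 0], [0, 0, 0], [0, 0, 0], [0, 0, 0], [0, 0, 0], [0, 0, 0], [0, 0, 0], [0, 0, 0], [0, 0, 0], [0, 0, 0], [0, 0, 0], [0, 0, 0], [0, 0, 0], [0, 0, 0], [0, 0, 0], [0, 0, 0], [0, 0, 0], [0, 0, 0]]' --jaw '[28, 28, 28, 28, 28, 28, 28, 28, 28, 28, 28, 28, 28, 28, 28, 28, 28, 28]'

```text
time: 8.3
tool_pos: [472.5, -55.1, 1.6]
tcp_rot: [179.6, -0.4, -0.2]
ft_force: [-0.2, 0.0, -0.1]
finger_gap: 23.9
```

```bash
python3 - <<'E'
from bench import monitor,cams,r
import cv2,numpy as np
s=monitor.sense();print(s["time"],s["tool_pos"],s["tcp_rot"],s["ft_force"])
m=cams.camera_model("wrist")
p,d=cams.snapshot("wrist"); cv2.imwrite("pics/w4.png",p[:,:,::-1])
np.savez("pics/w4.npz",**m)
E
```

```text
8.3 [472.51266239 -55.10436562   1.57769764] [ 1.79590956e+02 -3.74858663e-01 -1.57334239e-01] [-0.23861166  0.04049499 -0.1475126 ]
```

View pics/w4.png

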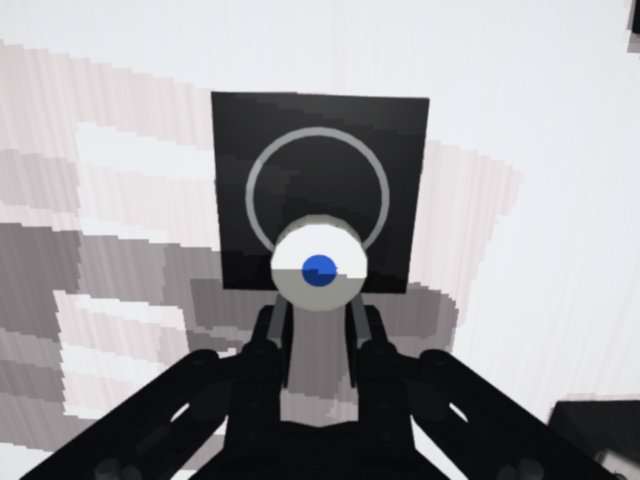

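Black square at u≈212–428, v≈92–293, with the ring centre at about (318,190). The fob (dot 319,270) is laterally centred. Next I'll compute the remaining distance.

```bash
python3 - <<'E'
from h import *
c=np.load("pics/w4.npz")
print("dot",plane("w",(319,270),16,c).round(1),"ring",plane("w",(318,194),0,c).round(1))
for uv in[(212,92),(429,98),(406,293),(224,290)]: print(plane("w",uv,0,c).round(1))
E
```

```text
dot [472.2 -26.8  16. ] ring [4.72e+02 3.00e-01 0.00e+00]
[431.9  39.9   0. ]
[514.5  37.6   0. ]
[512.2 -45.8   0. ]
[429.  -43.8   0. ]
```

Request:
jog_arm --offset '[[0, -4, 0], [0, -5, 0], [0, -5, 0], [0, -4, 0], [0, -3, 0], [0, -1.5, 0], [0, 0, 0], [0, 0, 0]]' --delta_rot '[[0, 0, 0], [0, 0, 0], [0, 0, 0], [0, 0, 0], [0, 0, 0], [0, 0, 0], [0, 0, 0], [0, 0, 0]]' --jaw '[28, 28, 28, 28, 28, 28, 28, 28]'

```text
time: 9.15
tool_pos: [472.6, -31.3, 1.4]
tcp_rot: [179.6, -0.4, -0.2]
ft_force: [-0.1, -1.1, 0.6]
finger_gap: 23.7
```

Request:
jog_arm --offset '[[0, 5, 0], [0, 15, 0], [0, 20, 0], [0, 10, -20], [0, 0, -30], [0, 0, -10], [0, 0, 0], [0, 0, 0]]' --delta_rot '[[0, 0, 0], [0, 0, 0], [0, 0, 0], [0, 0, 0], [0, 0, 0], [0, 0, 0], [0, 0, 0], [0, 0, 0]]' --jaw '[28, 28, 28, 28, 28, 28, 28, 28]'

```text
time: 9.95
tool_pos: [470.3, -84.6, 61.5]
tcp_rot: [179.6, -0.2, -0.2]
ft_force: [0.2, 0.0, -0.3]
finger_gap: 23.8
```

```bash
python3 - <<'E'
from bench import monitor,cams,r
import cv2,numpy as np
s=monitor.sense();print(s["time"],s["tool_pos"],s["tcp_rot"],s["ft_force"])
m=cams.camera_model("wrist")
p,d=cams.snapshot("wrist"); cv2.imwrite("pics/w5.png",p[:,:,::-1])
np.savez("pics/w5.npz",**m)
E
```

```text
9.95 [470.34942364 -84.64598998  61.54198029] [179.61848692  -0.21219573  -0.24169906] [ 0.19763535  0.04826197 -0.31820111]
```

View pics/w5.png

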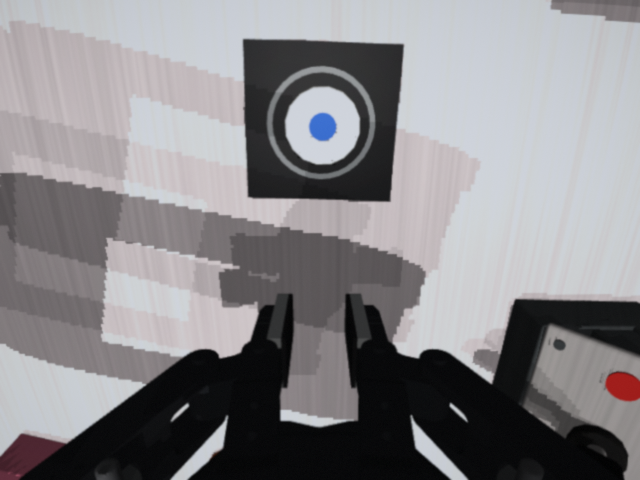

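The fob is inside the ring on the square (dot at 323,126; square u 244–403, v 40–200), so it's well centred. Now I'll shut the jaws and move to the +y side of the black lever.

Request:
jog_arm --offset '[[0, 0, -40], [0, 0, -40], [20, 0, -10], [35, 10, 0], [35, 8, 0], [22, 0, 0], [5, 0, 0], [0, 0, 0], [0, 0, 0]]' --delta_rot '[[0, 0, 0], [0, 0, 0], [0, 0, 0], [0, 0, 0], [0, 0, 0], [0, 0, 0], [0, 0, 0], [0, 0, 0], [0, 0, 0]]' --jaw '[0, 0, 0, 0, 0, 0, 0, 0, 0]'

```text
time: 10.9
tool_pos: [583.7, -99.1, 139.9]
tcp_rot: [179.9, 0.9, -0.0]
ft_force: [-0.3, 0.3, 0.3]
finger_gap: -0.1
```

```bash
python3 - <<'E'
from bench import monitor,cams,r
import cv2,numpy as np
s=monitor.sense();print(s["time"],s["tool_pos"],s["tcp_rot"],s["ft_force"],s["finger_gap"])
p,d=cams.snapshot("wrist"); cv2.imwrite("pics/w6.png",p[:,:,::-1])
p,d=cams.snapshot("scene"); cv2.imwrite("pics/s6.png",p[:,:,::-1])
E
```

```text
10.9 [583.71317782 -99.07214392 139.90547789] [ 1.79924617e+02  8.97107769e-01 -2.16497110e-02] [-0.28563227  0.30366643  0.31941284] -0.13278731049413586
```

View pics/s6.png

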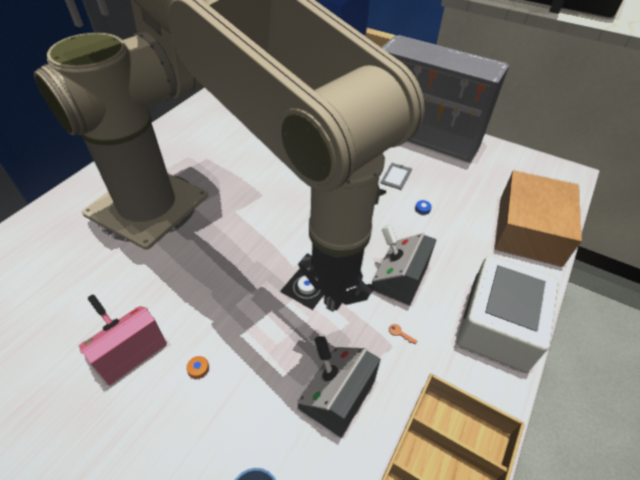

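The hand (333,300) is on the red-dot side of the black lever (323,345), and the fob is still on the reader (307,285). I'll lower to z≈90 and then push toward −y.

Request:
jog_arm --offset '[[4, 0, 25], [0, 0, 20], [0, 0, 5], [0, 0, 0], [0, 5, 0], [0, 6, 0], [0, 6, 0], [0, 6, 0], [0, 6, 0]]' --delta_rot '[[0, 0, 0], [0, 0, 0], [0, 0, 0], [0, 0, 0], [0, 0, 0], [0, 0, 0], [0, 0, 0], [0, 0, 0], [0, 0, 0]]' --jaw '[0, 0, 0, 0, 0, 0, 0, 0, 0]'

```text
time: 11.9
tool_pos: [586.7, -130.4, 95.4]
tcp_rot: [179.8, 0.5, -0.0]
ft_force: [-1.8, 4.9, 2.8]
finger_gap: -0.1
```

Request:
jog_arm --offset '[[0, 5, 0], [0, 6, 0], [0, 6, 0], [0, 6, 0], [0, 6, 0], [0, 6, 0], [0, 4, 0], [0, 0, 0]]' --delta_rot '[[0, 0, 0], [0, 0, 0], [0, 0, 0], [0, 0, 0], [0, 0, 0], [0, 0, 0], [0, 0, 0], [0, 0, 0]]' --jaw '[0, 0, 0, 0, 0, 0, 0, 0]'

```text
time: 12.7
tool_pos: [586.8, -174.8, 95.7]
tcp_rot: [179.8, 0.4, -0.1]
ft_force: [-0.4, 0.6, 0.4]
finger_gap: -0.3
```

The force dropped to about zero, so the lever has probably snapped. Backing off and rising.

Request:
jog_arm --offset '[[0, -10, 0], [0, -20, 0], [0, -25, 0], [0, -20, -20], [0, 0, -45], [-20, 0, -45], [-40, 0, -20], [-40, 0, 0], [-40, -10, 0], [0, 0, 0], [0, 0, 0]]' --delta_rot '[[0, 0, 0], [0, 0, 0], [0, 0, 0], [0, 0, 0], [0, 0, 0], [0, 0, 0], [0, 0, 0], [0, 0, 0], [0, 0, 0], [0, 0, 0], [0, 0, 0]]' --jaw '[0, 0, 0, 0, 0, 0, 0, 0, 0, 0, 0]'

```text
time: 13.8
tool_pos: [441.8, -76.8, 230.8]
tcp_rot: [179.9, 0.4, 0.2]
ft_force: [0.3, -0.4, -0.3]
finger_gap: 0.3
```

```bash
python3 - <<'E'
from bench import monitor,cams,r
import cv2,numpy as np
s=monitor.sense();print(s["time"],s["tool_pos"],s["ft_force"],s["qd"].round(2))
p,d=cams.snapshot("scene"); q=p[:,:,::-1]; cv2.imwrite("pics/s7.png",cv2.resize(q[200:440,180:450],None,fx=2.5,fy=2.5,interpolation=cv2.INTER_CUBIC))
p,d=cams.snapshot("top"); q=p[:,:,::-1]; cv2.imwrite("pics/t7.png",cv2.resize(q[110:270,230:500],None,fx=2.9,fy=2.9,interpolation=cv2.INTER_CUBIC))
E
```

```text
13.8 [441.75376762 -76.76940774 230.75067491] [ 0.30664487 -0.35883173 -0.31222057] [ 0.85 -3.48  2.86  0.17  1.13  0.36]
```

View pics/s7.png

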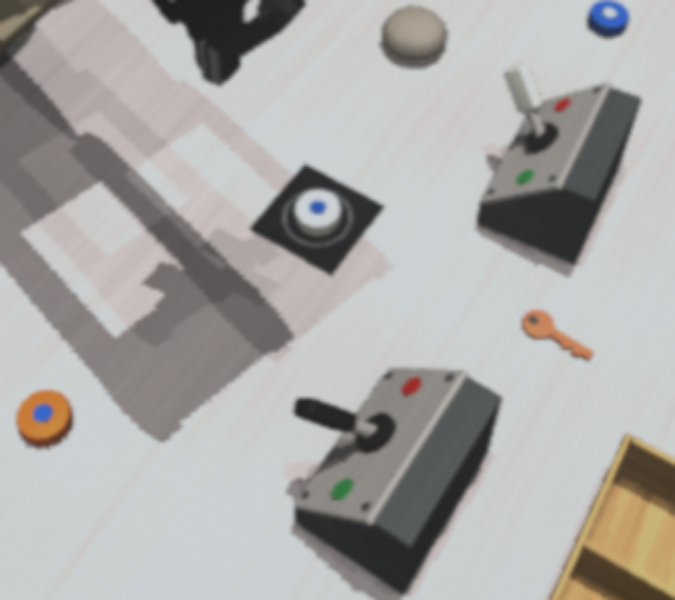

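View pics/t7.png

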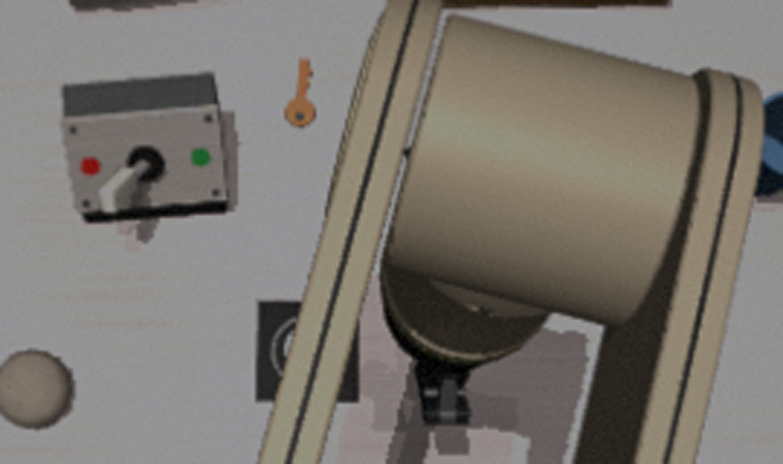

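The scene crop shows the black lever (tip at crop 302,408) leaning to the green side, the white lever still at its red dot, and the fob on the reader. I'll check all this numerically.

```bash
python3 - <<'E'
from h import *
f=lambda u,v:((u+.5)/2.5-.5+180,(v+.5)/2.5-.5+200)
print("fob",plane("scene",f(318,208),16).round(1))
ex=np.array([.999,-.044,0]);ey=np.array([.044,.999,0]);O=np.array([643,-175.5,0])
for a in(-.45,0,.3,.38,.45):
    l=np.array([-18-64*np.cos(a)*.7071,-64*np.sin(a),68+64*np.cos(a)*.7071])
    print(a,((proj("scene",O+l[0]*ex+l[1]*ey+[0,0,l[2]])-[180,200])*2.5).round(0))
E
```

```text
fob [474.6  -5.4  16. ]
-0.45 [346. 341.]
0 [318. 365.]
0.3 [304. 390.]
0.38 [301. 398.]
0.45 [299. 404.]
```

Request:
jog_arm --offset '[[0, 0, -10], [0, 0, 0], [0, 0, 0], [0, 0, 0]]' --delta_rot '[[0, 0, 0], [0, 0, 0], [0, 0, 0], [0, 0, 0]]' --jaw '[0, 0, 0, 0]'

```text
time: 14.3
tool_pos: [444.8, -77.1, 240.9]
tcp_rot: [179.9, 0.6, 0.2]
ft_force: [0.4, -0.7, 0.8]
finger_gap: 0.2
```

The lever tip matches the 0.45 rad prediction (299,404). The fob is at (474.6, −5.4), against a reader centre of about (473, −5). Handing in.

```bash
python3 - <<'E'
from bench import r
print(r.hand_in())
E
```

```text
the job is handed in; nothing more can be done
None
```

I pushed the white fob about 217 mm along the shelf onto the reader, using the two part-open fingers as a cradle. I then shut the jaws, pushed the black lever over from its red-dot side, and backed the hand off. I handed in at 14.3 s of the 51 s allowed; no verdict came back.

My last checks, all from the camera images:
- **Fob:** its centre is within about 2 mm of the reader's centre, and it lies flat.
- **Black lever:** its tip is about 5 px (in a 2.5× crop) from where the model puts it at +0.45 rad, so it has snapped to the green dot. The pushing force also dropped from about 5 N to about zero.
- **White lever:** it still stands at its red dot.
- **Other things:** the stone, key and dark fob looked undisturbed. I did not check the sleeve or the cup again, but the hand came nowhere near them.
- **Hand:** it is clear, with the fingertips about 240 mm above the shelf.

No check failed. The one disagreement was up to about 2 mm in the reader's position between the cameras, which is within their calibration.

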